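# Pin the bench tweezers and hold them at the marked gap

## Robot

A 7-joint arm with a two-finger parallel gripper is mounted at the origin on the work surface. World frame = base frame: x ahead of the robot, y to its left, z up, the work surface at z = 0. Lengths are in m, angles in rad, forces in N, time in s.
With the tool pointing down it reaches from about 0.35 to 0.9 m from the base axis. Payload 19.9 kg.
Tool frame: the origin (TCP) lies between the finger pads; the fingertips stand r.tip_extent ahead of it and the grasp point (between the pads) lies 5 mm behind it (r.tip_extent is the distance from the TCP to the fingertips, in m); z points along the fingers, y is the line along which they close (so a half turn about z gives the same grasp; the last joint's range is limited). The gripper opens to 94 mm and grips with 3 to 60 N. Pads are 16 mm wide; open, the fingers measure 119 mm over their backs; the gripper's body (75 mm by 177 mm) begins 78 mm behind the grasp point.
Start: joints at [1.06, 0.417, -0.01, 1.614, 0.005, 1.111, -0.053], TCP at [0.283, -0.557, 0.219] pointing down, gripper open.
Joint ranges: [-2.81, 2.81], [-0.39, 2.02], [-1.27, 1.25], [0.06, 2.57], [-1.19, 4.33], [0.19, 2], [-2.82, 2.82]. Speed limits (rad/s): [1.89, 1.89, 2.39, 2.39, 3.01, 3.01, 3.01].

## Interface

Orientations are given as a unit quaternion [x, y, z, w].
In Python, from workcell import r, vision, workorder gives the robot as it stands. The module is installed in compiled form; this text tells all that it offers.
- The arm moves only by the tool step_arm, never from a script. Its argument "increments" is a list of rows, each an object with "delta_rot": the turn, a rotation vector about the tool's x, y, z in degrees, a list of three; "delta_pos": the shift along the tool's x, y, z in m, a list of three; "grip": the opening, from 0 (shut) to 1 (fully open). In form: [{"delta_rot": [wx, wy, wz], "delta_pos": [dx, dy, dz], "grip": grip}, ...]. A call has 1 to 10 rows; each row shifts and turns the commanded pose from where the row before left it, along the tool's axes as they then stand; what a row does not reach is not made up. A row lasts 1/8 s, in which the tool goes at most 62.5 mm and 10.7 degrees, less where a joint would pass 70% of its speed; a pose out of reach is approached as far as the arm can. A call with a gripper value outside its range is refused whole. The fingers move at their own pace and stop on an object; "squeeze" is the grip in N (left out, the last holds). Time passes only in rows, so rows that do not move let the fingers close. It gives the time, the measured TCP pose, the force, the opening and the grip force at its end, in the units of the state.
- r.observe(): the state, without advancing time (a new reading comes with each control period).
- vision.capture(name): name is "scene" or "top" or "wrist"; returns a dict with "pixels" (480x640x3 uint8, red, green, blue), "K" (3x3 intrinsics, pixels), "cam_to_world" (4x4, takes a point from camera to world coordinates). Camera axes: x right, y down, z forward; pixel columns grow to the right and rows downward; lengths in m; the calibration is good to about 2 mm. A picture is of the moment at which its call begins. There is no depth.
- workorder.finish_job(): hands the job in; it is judged then, once.
The state is a dict: "t": time; "qpos": joint angles; "qd": joint speeds; "effort": joint torques, N m; "tcp_pos": TCP position; "orientation": TCP orientation; "wrist_force": force on the tool from outside, world axes, zero at the start; "torque": the same for the moment, N m; "gripper_width": finger opening in m; "grasp_force": force on a finger pad.
Only numpy, scipy, OpenCV 4.12 (cv2) and the standard library are available. Lean on these libraries where they do the work, as an engineer would, in place of code of your own. Each camera call takes 0.05 s, during which the arm holds its last target. There are 200 camera calls.

## Task

Get the sprung bench tweezers ready for a strip of inlay: first push the brass headed pin down through the fork and the tweezers' lug until its head sits flat on the fork. Then take the tweezers by the two black grip bosses and squeeze until the inner face of the right tip stands over the red mark on the white cross scale (never closing the tips right up), and finish while holding that gap steady with the gripper; leave the other things on the bench where they are.

Things in the scene. Friction and masses are not known exactly. Their poses are not given: they have to be found in the camera images.
- stand: Green steel stand fixed to the bench: base 130 x 100 x 14 mm, a post 34 mm wide at its -x end, and a fork of two level tines with the tweezers' lug between them. Origin: underside of the base, straight below the pin's axis; z up, x along the tweezers towards their tips (level), y to their left. Top of the upper tine 90 mm above the bench.
- pin (a joint): Brass headed pin (8 mm shank, head 18 mm across and 6 mm thick), upright in the fork on the stand's z axis, already started in the top hole and moving only up and down. Value in m: 0 = standing 26 mm proud, 0.026 = head flat on the fork (stop). It grips by friction, about 6 N to push down, and stays where left.
- pin_head (a point): centre of the top face of the pin's head; 96 mm above the bench when the pin is home, up to 122 mm at the start
- pin_seat (a point): fixed point on the stand's axis, 96 mm above the bench: where the top of the pin's head is when the pin is home
- grip_mid (a point): fixed point on the stand midway between the two black grip bosses, 160 mm ahead of the pin along the stand's x, 75 mm above the bench. The bosses are upright black cylinders 12 mm across and 20 mm tall (65 to 85 mm above the bench), one on the outer side of each arm; their outsides are 43 mm apart at rest. Squeeze them along the stand's y; nothing on the stand lies under them above the bench.
- leg_left: Left (+y) sprung steel arm of the tweezers, 190 mm long, 12 mm deep, 4 mm thick; origin at its root, 40 mm ahead of the pin, 7 mm left of the stand's x axis, 75 mm above the bench. It swings level about its root, inward against a spring: about 3 N at the boss to start, 7 N when fully squeezed, and springs back. It carries a white cross scale under the tips.
- leg_right: Right (-y) sprung arm, mirror image of the left without the scale; each arm moves by itself, up to 0.076 rad inward
- tip_left (a point): inner face of the left tip (black), 230 mm ahead of the pin, 75 mm above the bench
- tip_right (a point): inner face of the right tip (black), likewise. The gap between the two inner faces is 32 mm at rest and 3 mm when fully squeezed. For a gap g (mm) the outsides of the bosses are 22.8 + 0.632 g mm apart, whichever arm moves.
- rider (a joint): Red mark 5 mm wide on the white cross scale, which runs from the left tip across under the right tip, 10 mm below the tip centres. Value in m: the marked gap, that is the distance from the left tip's inner face to the middle of the red mark, 9 to 20 mm. It is locked tight on the scale.
- mark (a point): middle of the red mark, level with the tips along the arms; its y axis points from the mark to the left tip along the scale
- frame: small red-lacquered wooden frame, 150 x 120 x 22 mm, lying flat (bystander)
- mug: black mug, 76 mm across, 80 mm high (bystander)
- glue_jar: white jar with yellow cap, 48 mm across, 60 mm high (bystander)
- offcut: wood offcut 70 x 50 x 20 mm (bystander)
- pencil: orange pencil 160 x 8 x 8 mm (bystander)
- sanding_block: cork sanding block 100 x 60 x 32 mm (bystander)
- brush: small brush lying flat (bystander)

How it is judged:
On the way, in this order (a step that is already met when the one before it is completed fails the run):
1. the pin is pushed home, its head on the fork (value of joint pin above 0.024 m), for 0.2 s.
2. the fingers squeeze both arms and the right tip's inner face stands over the red mark (y of tip_right in the frame of mark between -0.0025 and 0.0025 m and contact force between the fingers and leg_left above 1 N and contact force between the fingers and leg_right above 1 N), for 0.3 s.
At the end, for the whole second after the job is handed in: Pin within 2 mm of fully home; both arms pressed by the fingers (over 1 N each); the right tip's inner face within 2.5 mm of the middle of the red mark (over the mark), and the arms still (under 0.04 rad/s) (all of step 2 and value of joint pin above 0.024 m and angular speed of each of leg_left, leg_right below 0.04 rad/s); the arm keeps its last pose, push and grip.
It fails at once if the tips close right up (gap under 4.5 mm) (distance between tip_left and tip_right below 0.0045 m).
It fails at once if another thing on the bench is moved by more than 20 mm (distance of any of frame, mug, glue_jar, offcut, pencil, sanding_block, brush from where it was at the start of the episode above 0.02 m).
It also fails if it takes over 38 s, if anything falls off the work surface, if the arm or the gripper's body presses on something with over 40 N, if the wrist force passes 120 N, or if a joint passes its speed limit or range.

## Working session

There is one attempt and no reset: what is moved stays moved. The work goes in short steps, Python scripts to look and compute and a tool call to move; the robot and the scene stay as the last step left them, time stands still between calls to the robot, and variables do not carry over. Pictures are saved under pics/ and viewed, at most 10 in all, crops included, and the job is handed in when it is done.

Besides the shell and the picture viewer there is one more tool, called after "Request:" as name(argument=value, ...), one argument or row to a line, values as JSON. step_arm: Moves the arm, as the interface text tells. Its arguments: {"type":"object","properties":{"increments":{"type":"array"},"squeeze":{"type":"number"}},"required":["increments"]}

```bash
mkdir -p pics
cat > h.py <<'E'
import cv2, numpy as np
from workcell import r, vision, workorder
def cap(n,f=None):
    c=vision.capture(n)
    if f: cv2.imwrite(f,cv2.cvtColor(c["pixels"],cv2.COLOR_RGB2BGR))
    return c
def ray(c,u,v,z):
    M=np.array(c["cam_to_world"]); d=M[:3,:3]@np.linalg.solve(np.array(c["K"]),[u,v,1.]); o=M[:3,3]
    return o+d*(z-o[2])/d[2]
def proj(c,p):
    M=np.array(c["cam_to_world"]); q=np.array(c["K"])@(M[:3,:3].T@(np.array(p)-M[:3,3])); return q[:2]/q[2]
E
python3 - <<'E'
from h import *
a=cap("top","pics/top.png"); b=cap("scene","pics/scene.png")
print(a["cam_to_world"],a["K"]); print(r.observe(), r.tip_extent)
import pickle; pickle.dump((a,b),open("c0.pkl","wb"))
E
```

```text
[[ 0.02657364 -0.99621856  0.0827189   0.43002331]
 [-0.99963081 -0.02695095 -0.00344788  0.00709843]
 [ 0.00566419 -0.08259674 -0.99656696  1.4635638 ]
 [ 0.          0.          0.          1.        ]] [[586.16299851   0.         320.95408008]
 [  0.         586.16299851 232.78940051]
 [  0.           0.           1.        ]]
{'t': 0.1, 'qpos': array([ 1.05949901,  0.41792305, -0.01028862,  1.61410382,  0.00468446,
        1.11070142, -0.05299205]), 'qd': array([ 1.56755603e-03, -1.15080984e-03,  9.27242748e-04, -3.29901501e-04,
        2.50511463e-03, -1.89787924e-03,  2.82408267e-05]), 'effort': array([ 3.01387765e-03, -8.52578902e+01,  6.40871488e-01, -4.26693070e+01,
       -4.88309842e-02,  1.62636494e-02, -5.73520058e-07]), 'tcp_pos': array([ 0.28278219, -0.55700593,  0.2188867 ]), 'orientation': array([ 9.72538266e-01,  2.32742375e-01, -1.67065772e-04, -5.30215457e-04]), 'wrist_force': array([-0.08329983, -0.95239561, -0.10557583]), 'torque': array([ 0.00958503, -0.03375104,  0.04435509]), 'grasp_force': 0.0, 'gripper_width': 0.09395766883172899} 0.014
```

View pics/top.png

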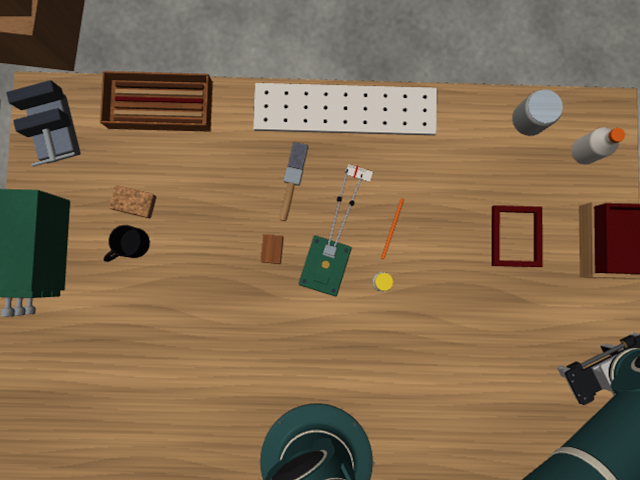

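View pics/scene.png

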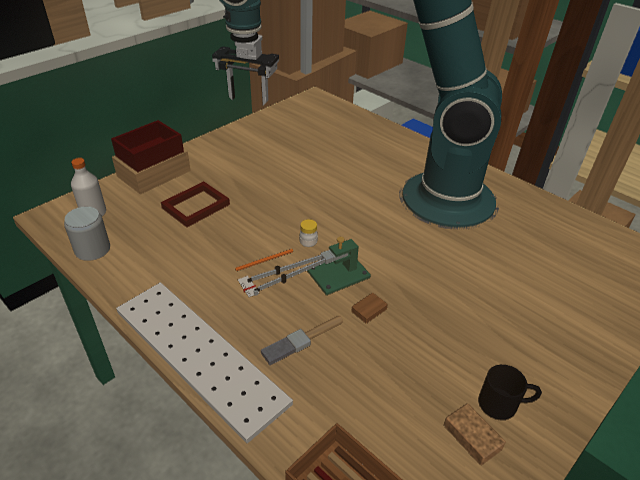

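The top view shows the pin at about (325,265), the black bosses at (339,199) and (352,203), and the scale with its red mark at (358,172). The scene view agrees: the stand is clear and the jar and pencil are on its right.

Run:
```python
from h import *
import pickle; a,b=pickle.load(open("c0.pkl","rb"))
im=a["pixels"].astype(int)
def blobs(m,x0,x1,y0,y1):
    s=np.zeros(m.shape,np.uint8); s[y0:y1,x0:x1]=m[y0:y1,x0:x1]
    n,_,st,ce=cv2.connectedComponentsWithStats(s); return [(ce[i].round(2),st[i][4]) for i in range(1,n) if st[i][4]>4]
R,G,B=im[...,0],im[...,1],im[...,2]
pin=blobs((R>150)&(G>90)&(B<100)&(R-B>70),312,340,252,280); bos=blobs((R<50)&(G<50)&(B<50),330,362,190,212)
print(pin,bos)
P=ray(a,*pin[0][0],.122); L=[ray(a,*c,.083) for c,_ in bos]
print(P,L); m=np.mean(L[:2],axis=0); d=(m-P)[:2]; print(np.linalg.norm(d),np.degrees(np.arctan2(d[1],d[0])), np.linalg.norm(L[0]-L[1]))
e=(L[0]-L[1]); print(np.degrees(np.arctan2(-e[0],e[1])))
from scipy.spatial.transform import Rotation as Ro
print(Ro.from_quat(r.observe()["orientation"]).as_matrix().round(3))
```

```text
[(array([325.31, 264.09]), np.int32(35))] [(array([338.71, 198.64]), np.int32(14)), (array([351.69, 202.81]), np.int32(16))]
[ 0.4698562 -0.0094082  0.122    ] [array([ 0.62711864, -0.03767504,  0.083     ]), array([ 0.61798299, -0.06872597,  0.083     ])]
0.15885028234438964 -16.00271312915011 0.03236696481997478
-16.39467455186103
[[ 0.892  0.453 -0.001]
 [ 0.453 -0.892  0.001]
 [-0.    -0.001 -1.   ]]
```

Request:
step_arm(
  increments=[
    {"delta_rot":[0,0,0],"delta_pos":[0.0415,-0.0404,0],"grip":1},
    {"delta_rot":[0,0,0],"delta_pos":[0.0415,-0.0404,0],"grip":1},
    {"delta_rot":[0,0,0],"delta_pos":[0.0415,-0.0404,0],"grip":1},
    {"delta_rot":[0,0,0],"delta_pos":[0.0415,-0.0404,0],"grip":1},
    {"delta_rot":[0,0,0],"delta_pos":[0.0415,-0.0404,0],"grip":1},
    {"delta_rot":[0,0,0],"delta_pos":[0.0415,-0.0404,0],"grip":1},
    {"delta_rot":[0,0,0],"delta_pos":[0.0415,-0.0404,0],"grip":1},
    {"delta_rot":[0,0,0],"delta_pos":[0.0415,-0.0404,0],"grip":1},
    {"delta_rot":[0,0,0],"delta_pos":[0.0415,-0.0404,0],"grip":1},
    {"delta_rot":[0,0,0],"delta_pos":[0.0415,-0.0404,0],"grip":1},
  ],
)

```text
t: 1.35
tcp_pos: [0.4703, -0.0074, 0.2195]
orientation: [0.973, 0.233, 0.0, 0.0]
wrist_force: [0.7, -1.6, -0.2]
gripper_width: 0.094
grasp_force: 0.0
```

Request:
step_arm(
  increments=[
    {"delta_rot":[0,0,9],"delta_pos":[0,0,0],"grip":1},
    {"delta_rot":[0,0,9],"delta_pos":[0,0,0],"grip":1},
    {"delta_rot":[0,0,9],"delta_pos":[0,0,0],"grip":1},
    {"delta_rot":[0,0,9],"delta_pos":[0,0,0],"grip":1},
    {"delta_rot":[0,0,7.1],"delta_pos":[0,0,0],"grip":1},
    {"delta_rot":[0,0,0],"delta_pos":[0,0,0],"grip":1},
  ],
)

```text
t: 2.1
tcp_pos: [0.4699, -0.0091, 0.2193]
orientation: [0.99, -0.14, -0.0, 0.0]
wrist_force: [0.4, 0.1, -1.6]
gripper_width: 0.0938
grasp_force: 0.0
```

Run:
```python
from h import *
from scipy.spatial.transform import Rotation as Ro
w=cap("wrist","pics/w1.png"); import pickle; pickle.dump(w,open("w1.pkl","wb"))
o=r.observe(); M=Ro.from_quat(o["orientation"]).as_matrix(); print(o["t"],o["tcp_pos"],M.round(3)); print(w["cam_to_world"])
print(proj(w,[.4699,-.0094,.122]),proj(w,[.4699,-.0094,.09]))
```

```text
2.15 [ 0.46996133 -0.00912979  0.21931618] [[ 0.961 -0.276 -0.   ]
 [-0.276 -0.961  0.   ]
 [-0.     0.    -1.   ]]
[[-2.78273143e-01 -9.20834474e-01 -2.73181129e-01  5.50863189e-01]
 [-9.60501699e-01  2.66562359e-01  7.98811310e-02 -3.16316086e-02]
 [-7.37493147e-04  2.84619712e-01 -9.58640222e-01  3.84741158e-01]
 [ 0.00000000e+00  0.00000000e+00  0.00000000e+00  1.00000000e+00]]
[323.65414917 246.57953686] [323.50341589 235.1803465 ]
```

View pics/w1.png

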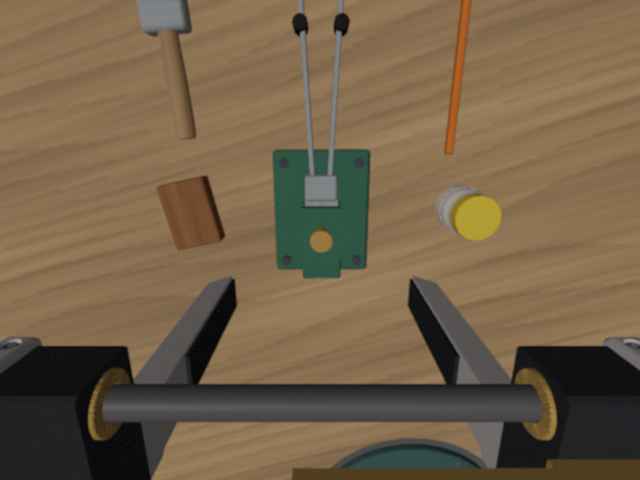

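The wrist view shows the brass head at (321,240), and the bosses at (300,23) and (341,23). The arms run straight up the image, so the yaw is right.

Run:
```python
from h import *
import pickle; w=pickle.load(open("w1.pkl","rb")); im=w["pixels"].astype(int)
R,G,B=im[...,0],im[...,1],im[...,2]
def cen(m,x0,x1,y0,y1):
    s=np.zeros(m.shape,np.uint8); s[y0:y1,x0:x1]=m[y0:y1,x0:x1]; M=cv2.moments(s,True); return np.array([M["m10"],M["m01"]])/M["m00"],M["m00"],cv2.boundingRect(s)
p,n,bb=cen((R>110)&(R-B>60)&(R-G>15),300,342,222,262); print(p,n,bb)
P=ray(w,bb[0]+bb[2]/2-.5,bb[1]+bb[2]/2-.5,.122); print("pin",P,ray(w,*p,.122))
# bosses
q=[cen((R<45)&(G<45)&(B<45),x,x+30,5,45) for x in (286,327)]; print(q)
# upper part of each blob = top face
b=[ray(w,k[0][0],k[0][1],.078) for k in q]; print(b,np.linalg.norm(b[0]-b[1]))
m=(b[0]+b[1])/2; d=(m-P)[:2]; print(m,np.linalg.norm(d),np.degrees(np.arctan2(d[1],d[0])))
f=ray(w,0,0,0)
```

```text
[320.65860215 240.77150538] 372.0 (310, 231, 22, 21)
pin [ 0.47449482 -0.00821037  0.122     ] [ 0.4750206  -0.00848974  0.122     ]
[(array([299.67772512,  23.22748815]), 211.0, (293, 14, 15, 21)), (array([341.34597156,  23.11374408]), 211.0, (334, 14, 15, 21))]
[array([ 0.63191351, -0.0373849 ,  0.078     ]), array([ 0.6232038 , -0.06769992,  0.078     ])] 0.0315413935641644
[ 0.62755866 -0.05254241  0.078     ] 0.15935454084120385 -16.152657848296343
```

Request:
step_arm(
  increments=[
    {"delta_rot":[0,0,0],"delta_pos":[0.003,-0.001,0.02],"grip":0},
    {"delta_rot":[0,0,0],"delta_pos":[0,0,0.015],"grip":0},
    {"delta_rot":[0,0,0],"delta_pos":[0,0,0.015],"grip":0},
    {"delta_rot":[0,0,0],"delta_pos":[0,0,0.01],"grip":0},
    {"delta_rot":[0,0,0],"delta_pos":[0,0,0.01],"grip":0},
    {"delta_rot":[0,0,0],"delta_pos":[0,0,0.005],"grip":0},
    {"delta_rot":[0,0,0],"delta_pos":[0,0,0],"grip":0},
  ],
)

```text
t: 3.02
tcp_pos: [0.4732, -0.009, 0.1443]
orientation: [0.99, -0.141, -0.0, -0.0]
wrist_force: [0.2, 0.0, 0.1]
gripper_width: 0.0275
grasp_force: 0.0
```

Run:
```python
from h import *
w=cap("wrist","pics/w2.png"); print(r.observe()["tcp_pos"],r.observe()["gripper_width"],proj(w,r.observe()["tcp_pos"]-[0,0,.014]))
```

```text
[ 0.47333469 -0.00903251  0.14457497] 0.02359547622569793 [323.73507978 293.03995723]
```

View pics/w2.png

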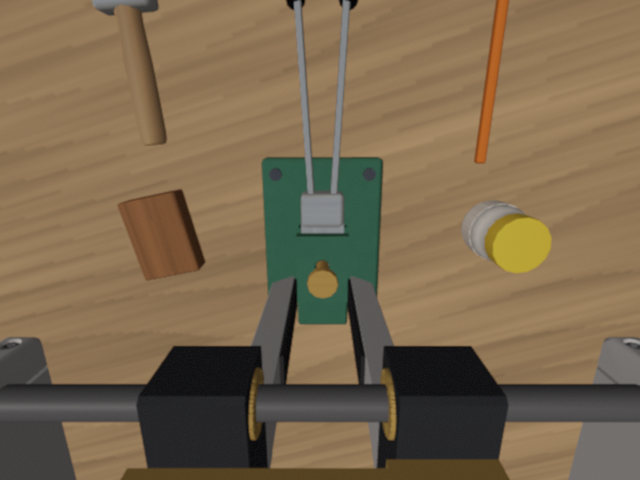

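The head is at (322,283), midway between the closing fingertips (inner edges at x≈296 and 349) and about 1–2 mm ahead of them. Next I close the fingers and push.

Request:
step_arm(
  increments=[
    {"delta_rot":[0,0,0],"delta_pos":[0.0015,0,0],"grip":0},
    {"delta_rot":[0,0,0],"delta_pos":[0,0,0],"grip":0},
    {"delta_rot":[0,0,0],"delta_pos":[0,0,0],"grip":0},
    {"delta_rot":[0,0,0],"delta_pos":[0,0,0.004],"grip":0},
    {"delta_rot":[0,0,0],"delta_pos":[0,0,0.004],"grip":0},
    {"delta_rot":[0,0,0],"delta_pos":[0,0,0.004],"grip":0},
    {"delta_rot":[0,0,0],"delta_pos":[0,0,0.004],"grip":0},
    {"delta_rot":[0,0,0],"delta_pos":[0,0,0.004],"grip":0},
  ],
)

```text
t: 4.08
tcp_pos: [0.4746, -0.0095, 0.1243]
orientation: [0.99, -0.141, -0.0, 0.0]
wrist_force: [-1.4, -0.9, 6.3]
gripper_width: 0.0005
grasp_force: 3.0
```

Contact, with 6.3 N. Tips are at z≈0.110, with 14 mm to go.

Request:
step_arm(
  increments=[
    {"delta_rot":[0,0,0],"delta_pos":[0,0,0.004],"grip":0},
    {"delta_rot":[0,0,0],"delta_pos":[0,0,0.003],"grip":0},
    {"delta_rot":[0,0,0],"delta_pos":[0,0,0.002],"grip":0},
    {"delta_rot":[0,0,0],"delta_pos":[0,0,0.002],"grip":0},
    {"delta_rot":[0,0,0],"delta_pos":[0,0,0.001],"grip":0},
    {"delta_rot":[0,0,0],"delta_pos":[0,0,0],"grip":0},
  ],
)

```text
t: 4.82
tcp_pos: [0.4746, -0.0094, 0.1123]
orientation: [0.99, -0.141, -0.0, -0.0]
wrist_force: [-1.9, -0.8, 1.0]
gripper_width: 0.0005
grasp_force: 0.7
```

Request:
step_arm(
  increments=[
    {"delta_rot":[0,0,0],"delta_pos":[0,0,0.001],"grip":0},
    {"delta_rot":[0,0,0],"delta_pos":[0,0,0.001],"grip":0},
    {"delta_rot":[0,0,0],"delta_pos":[0,0,0.0005],"grip":0},
  ],
)

```text
t: 5.2
tcp_pos: [0.4747, -0.0095, 0.1101]
orientation: [0.99, -0.141, -0.0, 0.0]
wrist_force: [-5.5, 0.0, 16.8]
gripper_width: 0.0005
grasp_force: 8.4
```

Request:
step_arm(
  increments=[
    {"delta_rot":[0,0,0],"delta_pos":[0,0,0],"grip":0},
    {"delta_rot":[0,0,0],"delta_pos":[0,0,0],"grip":0},
    {"delta_rot":[0,0,0],"delta_pos":[0,0,-0.03],"grip":0},
    {"delta_rot":[0,0,0],"delta_pos":[0,0,-0.04],"grip":0.8},
    {"delta_rot":[0,0,0],"delta_pos":[0.04,0,0],"grip":0.8},
    {"delta_rot":[0,0,0],"delta_pos":[0.05,0,0],"grip":0.8},
    {"delta_rot":[0,0,0],"delta_pos":[0.045,0,0],"grip":0.8},
    {"delta_rot":[0,0,0],"delta_pos":[0.025,0,0],"grip":0.8},
    {"delta_rot":[0,0,0],"delta_pos":[0,0,0],"grip":0.8},
    {"delta_rot":[0,0,0],"delta_pos":[0,0,0],"grip":0.8},
  ],
)

```text
t: 6.45
tcp_pos: [0.6277, -0.0537, 0.1796]
orientation: [0.99, -0.141, -0.0, -0.0]
wrist_force: [-1.0, 0.4, 0.3]
gripper_width: 0.0669
grasp_force: 0.0
```

Run:
```python
from h import *
import pickle
w=cap("wrist","pics/w3.png"); a=cap("top"); o=r.observe(); pickle.dump((w,a,o),open("w3.pkl","wb"))
print(o["t"],o["tcp_pos"],o["gripper_width"],proj(w,o["tcp_pos"]-[0,0,.014]))
```

```text
6.55 [ 0.62774133 -0.05375527  0.1800013 ] 0.07358179147408914 [323.82657952 293.37673893]
```

View pics/w3.png

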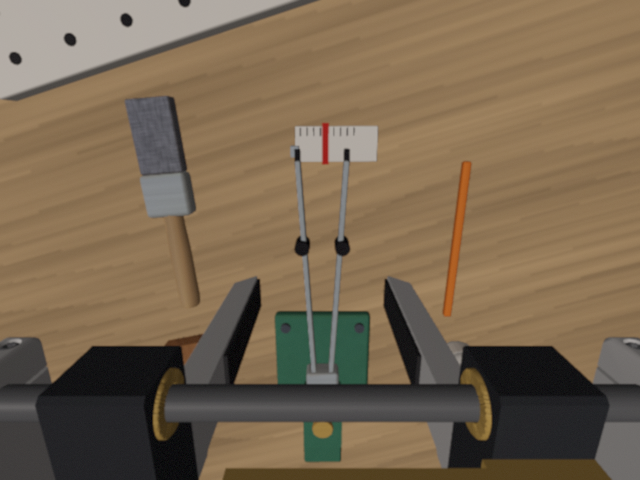

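The bosses are at (303,245) and (342,245), and the fingertips are centred on x≈322. The black tips are at (297,153) and (347,154), with the red mark at x≈325. The pin head sits low on the fork at (322,429).

Run:
```python
from h import *
import pickle; w,a,o=pickle.load(open("w3.pkl","rb")); im=w["pixels"].astype(int)
R,G,B=im[...,0],im[...,1],im[...,2]; bl=(R<50)&(G<50)&(B<50); red=(R>120)&(G<70)
s=np.zeros(bl.shape,np.uint8); s[235:258,290:356]=bl[235:258,290:356]
n,_,st,ce=cv2.connectedComponentsWithStats(s); print(st[1:],ce[1:])
b=[ray(w,*ce[i],.078) for i in range(1,n) if st[i][4]>50]; print(b,np.mean(b,axis=0))
s=np.zeros(bl.shape,np.uint8); s[145:165,288:356]=bl[145:165,288:356]
n,_,st2,ce2=cv2.connectedComponentsWithStats(s); print(st2[1:],ce2[1:])
for v in range(148,160,2): print(v, np.where(bl[v,288:356])[0]+288, np.where(red[v,310:340])[0]+310)
cv2.imwrite("pics/w3c.png",cv2.resize(cv2.cvtColor(w["pixels"][115:175,280:390],cv2.COLOR_RGB2BGR),None,fx=7,fy=7,interpolation=cv2.INTER_NEAREST))
```

```text
[[335 237  14  18 175]
 [295 238  14  17 176]] [[342.         246.54857143]
 [301.84659091 246.67613636]]
[array([ 0.62238591, -0.06739371,  0.078     ]), array([ 0.63102373, -0.03722191,  0.078     ])] [ 0.62670482 -0.05230781  0.078     ]
[[295 150   4  10  36]
 [345 150   4  10  40]] [[296.66666667 154.69444444]
 [346.5        154.5       ]]
148 [] [323 324 325 326 327]
150 [296 297 298 345 346 347 348] [323 324 325 326 327]
152 [296 297 298 345 346 347 348] [323 324 325 326 327]
154 [295 296 297 298 345 346 347 348] [323 324 325 326 327]
156 [296 297 298 345 346 347 348] [323 324 325 326 327]
158 [295 296 297 298 345 346 347 348] [323 324 325 326 327]
```

View pics/w3c.png

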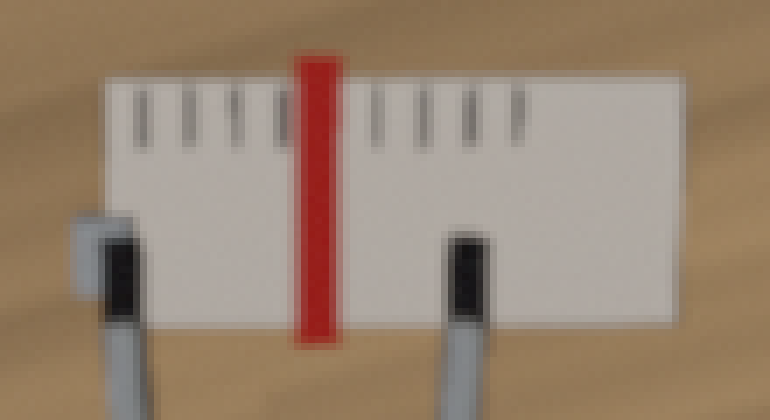

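The right-hand gap marks read about 5 mm per tick, and the red mark stands about 18.5 mm from the left tip. That puts the boss outsides about 34.5 mm apart, a grip of about 0.367.

Request:
step_arm(
  increments=[
    {"delta_rot":[0,0,0],"delta_pos":[-0.003,0,0.03],"grip":0.7},
    {"delta_rot":[0,0,0],"delta_pos":[0,0,0.03],"grip":0.7},
    {"delta_rot":[0,0,0],"delta_pos":[0,0,0.03],"grip":0.7},
    {"delta_rot":[0,0,0],"delta_pos":[0,0,0.02],"grip":0.6},
    {"delta_rot":[0,0,0],"delta_pos":[0,0,0],"grip":0.55},
    {"delta_rot":[0,0,0],"delta_pos":[0,0,0],"grip":0.55},
  ],
  squeeze=20,
)

```text
t: 7.3
tcp_pos: [0.626, -0.0531, 0.0711]
orientation: [0.99, -0.141, 0.001, -0.0]
wrist_force: [0.7, -0.1, -0.0]
gripper_width: 0.0517
grasp_force: 0.0
```

Run:
```python
from h import *
w=cap("wrist","pics/w4.png"); o=r.observe(); print(o["t"],o["tcp_pos"],o["gripper_width"],o["wrist_force"],proj(w,o["tcp_pos"]))
```

```text
7.35 [ 0.62610345 -0.05318875  0.0711907 ] 0.05201578931919428 [0.66690208 0.600102   1.28430183] [323.90443403 304.81741291]
```

View pics/w4.png

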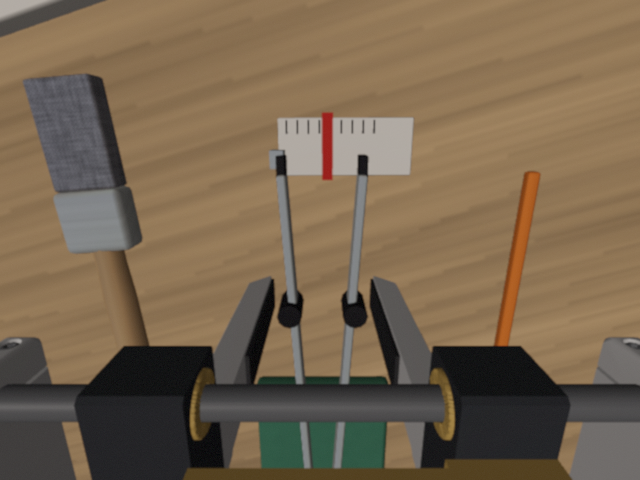

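The bosses (290,308) and (354,308) stand between the open fingers and line up with the pads. The red mark is at x=327, between the tips. I close in stages.

Request:
step_arm(
  increments=[
    {"delta_rot":[0,0,0],"delta_pos":[0,0,0],"grip":0.48},
    {"delta_rot":[0,0,0],"delta_pos":[0,0,0],"grip":0.45},
    {"delta_rot":[0,0,0],"delta_pos":[0,0,0],"grip":0.42},
    {"delta_rot":[0,0,0],"delta_pos":[0,0,0],"grip":0.4},
    {"delta_rot":[0,0,0],"delta_pos":[0,0,0],"grip":0.38},
    {"delta_rot":[0,0,0],"delta_pos":[0,0,0],"grip":0.37},
    {"delta_rot":[0,0,0],"delta_pos":[0,0,0],"grip":0.37},
    {"delta_rot":[0,0,0],"delta_pos":[0,0,0],"grip":0.37},
  ],
)

```text
t: 8.35
tcp_pos: [0.6261, -0.0534, 0.0705]
orientation: [0.99, -0.141, 0.001, -0.0]
wrist_force: [2.7, 0.0, 5.8]
gripper_width: 0.0348
grasp_force: 4.9
```

Run:
```python
from h import *
w=cap("wrist"); o=r.observe(); print(o["t"],o["tcp_pos"],o["gripper_width"],o["wrist_force"],o["grasp_force"])
cv2.imwrite("pics/w5c.png",cv2.resize(cv2.cvtColor(w["pixels"][100:190,260:420],cv2.COLOR_RGB2BGR),None,fx=5,fy=5,interpolation=cv2.INTER_NEAREST))
```

```text
8.4 [ 0.62615445 -0.05333812  0.07050663] 0.03506364082756102 [2.57974941 0.01194522 6.30484384] 4.919470176100731
```

View pics/w5c.png

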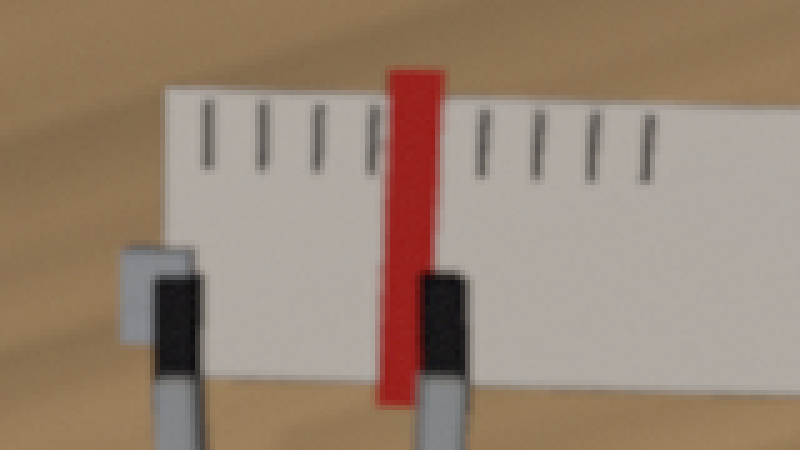

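The right tip's inner face (x=420) is about 0.6 mm outside the centre of the mark (≈408). The gap is about 19.3 mm against a marked 18.6 mm. A small trim follows, then a hold.

Request:
step_arm(
  increments=[
    {"delta_rot":[0,0,0],"delta_pos":[0,0,0],"grip":0.365},
    {"delta_rot":[0,0,0],"delta_pos":[0,0,0],"grip":0.365},
    {"delta_rot":[0,0,0],"delta_pos":[0,0,0],"grip":0.365},
    {"delta_rot":[0,0,0],"delta_pos":[0,0,0],"grip":0.365},
    {"delta_rot":[0,0,0],"delta_pos":[0,0,0],"grip":0.365},
    {"delta_rot":[0,0,0],"delta_pos":[0,0,0],"grip":0.365},
  ],
)

```text
t: 9.15
tcp_pos: [0.6262, -0.0533, 0.0705]
orientation: [0.99, -0.141, 0.001, -0.0]
wrist_force: [2.3, -0.4, 5.0]
gripper_width: 0.0342
grasp_force: 5.0
```

Run:
```python
from h import *
o=r.observe(); print(o["t"],o["gripper_width"],o["wrist_force"],o["grasp_force"])
if .033<o["gripper_width"]<.0358 and o["grasp_force"]>2: print(workorder.finish_job())
```

```text
9.15 0.034240593858315224 [ 2.2845033  -0.39339308  4.95677973] 5.032099932432175
the job is handed in; nothing more can be done
None
```

I pushed the pin home and squeezed the tweezers to a gap of about 18–19 mm, with the right tip's inner face over the red mark, then handed the job in at 9.15 s with the gripper holding at about 5 N (no verdict was returned).

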